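# Seat a capacitor in the V-stop of a soldering holder

## Task

Take the blue capacitor out of the yellow tray, stand it on the aluminium holder plate with its terminals up, and push it gently into the red V until it sits centred and touches both faces; press it home for a moment, then let go and leave it standing there. The V-stop is only hand-tight, so do not shove it out of its setting, and leave the other things on the bench where they are.

Things in the scene. Friction and masses are not known exactly. Their poses are not given: they have to be found in the camera images.
- capacitor: blue upright cylinder, 36 mm diameter, 60 mm tall (two brass terminals stand 4 mm higher on top), about 0.11 kg; origin at the centre of its underside, z up along its axis. Starts standing in the tray. Its sides may be gripped.
- holder: fixed aluminium plate, 250 mm (x) by 130 mm (y) by 10 mm thick; origin at the centre of its underside, its top 10 mm above. A red V-stop with a dark block and black knob behind it stands on the +x half, opening toward -x. The plate is bare from x = -125 mm to the mouth of the V. Sliding the capacitor over it takes about 1 N.
- slot_near (a point): point on the plate's top at plate x = +15 mm, y = 0 (axes as the plate's): the nearest possible axis of a seated capacitor. The stop is set anywhere in its slot, so the true seat lies 0 to 30 mm from here toward plate +x, at y = 0. Where is not measured: it must be felt or seen. The stop gives way toward +x at about 14 N of push.
- slot_far (a point): point on the plate's top at plate x = +45 mm, y = 0: the farthest possible seat. The V: two upright red faces 40 mm high, 50 mm long, 90 degrees apart, each 45 degrees to x; mouth 60 mm wide, 5 mm to the -x side of the seat; block and knob reach 71 mm past the seat, 53 mm high. Friction is about 0.6, so a part that meets one face first can stick there until eased sideways.
- tray: fixed yellow open tray, 180 mm (x) by 120 mm (y), walls 25 mm high and 4 mm thick; origin at the centre of its underside, inner floor 4 mm above it. The capacitor stands near its -x end.
- spare: small black capacitor, 25 mm diameter, 40 mm tall, loose, standing near the +x end of the tray; origin at the centre of its underside. To be left alone.
- spool: loose spool of solder, 54 mm diameter, 40 mm tall, standing on the bench; origin at the centre of its underside. To be left alone.
- flux: loose small jar with a red cap, 44 mm diameter, 45 mm tall; origin at the centre of its underside. To be left alone.
- cleaner: loose black tin with a brass wool top, 64 mm diameter, about 58 mm tall; origin at the centre of its underside. To be left alone.
- driver: loose orange-handled screwdriver, 190 mm long, lying on the far side of the bench; origin near its middle, x along it toward the tip. To be left alone.
- brush: loose flat brush, 160 mm long, lying on the bench near the robot's left; origin near its middle, x along it toward the bristles. To be left alone.

How it is judged:
On the way:
1. the capacitor is pressed against both faces of the V at once (contact force between capacitor and vface_l above 0.5 N and contact force between capacitor and vface_r above 0.5 N), for 0.2 s.
At the end, for the whole second after the job is handed in: the capacitor stands upright (terminals up, within 0.08 rad) and still on the holder plate (its underside within 3 mm of the plate's top), released, within 1.5 mm of both faces of the V; the V-stop is within 4 mm of where it was set (horizontal distance between capacitor and vface_l below 0.0245 m and horizontal distance between capacitor and vface_r below 0.0245 m and z of capacitor in the frame of holder between 0.007 and 0.013 m and angle between capacitor's own z axis and vertical below 0.08 rad and linear speed of capacitor below 0.01 m/s and distance of vface_l from where it was at the start of the episode below 0.004 m); the robot touches nothing.
It fails at once if the V-stop is shoved more than 4 mm from its setting (distance of vface_l from where it was at the start of the episode above 0.004 m).
It fails at once if the spare capacitor, spool, flux jar, tip cleaner, screwdriver or brush is moved more than 20 mm (distance of any of spare, spool, flux, cleaner, driver, brush from where it was at the start of the episode above 0.02 m).
It also fails if it takes over 67 s, if anything falls off the work surface, if the arm or the gripper's body presses on something with over 40 N, if the wrist force passes 120 N, or if a joint passes its speed limit or range.

## Robot

A 7-joint arm with a two-finger parallel gripper is mounted at the origin on the work surface. World frame = base frame: x ahead of the robot, y to its left, z up, the work surface at z = 0. Lengths are in m, angles in rad, forces in N, time in s.
With the tool pointing down it reaches from about 0.35 to 0.775 m from the base axis. Payload 3.1 kg.
Tool frame: the origin (TCP) lies midway between the tips of the shut fingers; the grasp point (between the pads) lies 19 mm behind it; z points along the fingers, y is the line along which they close (so a half turn about z gives the same grasp; the last joint's range is limited). The gripper opens to 85 mm and grips with 20 to 120 N. Pads are 22 mm wide; open, the fingers measure 114 mm over their backs; the gripper's body (76 mm by 85 mm) begins 54 mm behind the grasp point. The pads swing forward as they close: fully open they stand 13 mm farther back than shut.
Start: joints at [-1.221, 0.311, 0.014, 1.512, -0.004, 1.319, -0.027], TCP at [0.21, 0.508, 0.231] pointing down, gripper open.
Joint ranges: [-2.7, 2.7], [-0.3, 1.91], [-1.27, 1.3], [0.12, 2.57], [-1.44, 4.58], [0.2, 2.03], [-3.05, 3.05]. Speed limits (rad/s): [2.79, 2.79, 3.14, 3.14, 3.14, 3.14, 3.14].

## Interface

Orientations are given as a rotation vector (axis times angle).
In Python, from plant import ctrl gives the robot as it stands.
- The arm moves only by the tool jog_arm, never from a script. Its argument "increments" is a list of rows, each a list of 7 numbers: the turn, a rotation vector about the tool's x, y, z in rad, then the shift along the tool's x, y, z in cm, then the gripper command: -1 is fully open, 1 is shut, values between are in proportion. A call has exactly 10 rows; each row shifts and turns the commanded pose from where the row before left it, along the tool's axes as they then stand; what a row does not reach is not made up. A row lasts 1/8 s, in which the tool goes at most 62.5 mm and 10.7 degrees, less where a joint would pass 70% of its speed; a pose out of reach is approached as far as the arm can. A call is refused whole if a number of a shift passes 6.25 or a number of a turn 0.188, either way. A call with a gripper value outside its range is refused whole. The fingers move at their own pace and stop on an object; "squeeze" is the grip in N (left out, the last holds). Time passes only in rows, so rows that do not move let the fingers close, or fill a call up. It gives the time, the measured TCP pose, the force, the opening and the grip force at its end, in the units of the state.
- ctrl.get_state(): the state, without advancing time (a new reading comes with each control period).
- ctrl.capture(name): name is "scene" or "side" or "wrist"; returns a dict with "color" (420x560x3 uint8, blue, green, red), "mtx" (3x3 intrinsics, pixels), "dist" ([k1, k2, p1, p2, k3] as OpenCV has them; the pictures are not rectified), "pose" (4x4, takes a point from camera to world coordinates). Camera axes: x right, y down, z forward; pixel columns grow to the right and rows downward; lengths in m; the calibration is good to about 2 mm. A picture is of the moment at which its call begins. There is no depth.
- ctrl.finish_job(): hands the job in; it is judged then, once.
The state is a dict: "time_s": time; "q": joint angles; "dq": joint speeds; "effort": joint torques, N m; "tcp_pos": TCP position; "orientation": TCP orientation; "force": force on the tool from outside, world axes, zero at the start; "torque": the same for the moment, N m; "width": finger opening in m; "gripper_force": force on a finger pad.
Only numpy, scipy, OpenCV 4.12 (cv2) and the standard library are available. Lean on these libraries where they do the work, as an engineer would, in place of code of your own. Each camera call takes 0.05 s, during which the arm holds its last target. There are 200 camera calls.

## Working session

There is one attempt and no reset: what is moved stays moved. The work goes in short steps, Python scripts to look and compute and a tool call to move; the robot and the scene stay as the last step left them, time stands still between calls to the robot, and variables do not carry over. Pictures are saved under pics/ and viewed, at most 10 in all, crops included, and the job is handed in when it is done.

Besides the shell and the picture viewer there is one more tool, called after ">>>" in YAML: its name, and indented under it one key for each argument. jog_arm: Moves the arm, as the interface text tells. Its arguments: {"type":"object","properties":{"increments":{"type":"array","items":{"type":"array","items":{"type":"number"}}},"squeeze":{"type":"number"}},"required":["increments"]}

```bash
mkdir -p pics; ls; python3 - <<'E'
from plant import ctrl
import cv2,numpy as np
s=ctrl.get_state();print({k:np.round(v,3).tolist() for k,v in s.items()})
ims=[]
for n in("scene","side"):
    c=ctrl.capture(n);np.savez(f"pics/{n}0.npz",**c);print(n,np.round(c["pose"],3).tolist(),c["mtx"].tolist(),c["dist"])
    cv2.imwrite(f"pics/{n}0.png",c["color"])
E
```

```text
pics
{'time_s': 0.0, 'q': [-1.221, 0.312, 0.014, 1.513, -0.004, 1.319, -0.027], 'dq': [-0.001, 0.001, -0.0, -0.001, 0.001, -0.001, -0.001], 'effort': [0.0, -37.992, 0.146, -23.059, 0.012, 0.014, -0.0], 'tcp_pos': [0.21, 0.508, 0.23], 'orientation': [-0.611, -3.081, 0.004], 'force': [-0.07, 0.923, -0.707], 'torque': [0.014, 0.023, -0.024], 'gripper_force': 0.0, 'width': 0.085}
scene [[-0.094, 0.86, -0.502, 1.049], [0.996, 0.084, -0.043, 0.035], [0.005, -0.504, -0.864, 0.906], [0.0, 0.0, 0.0, 1.0]] [[382.9072641131247, 0.0, 280.9532482241989], [0.0, 382.9072641131247, 213.20777063233933], [0.0, 0.0, 1.0]] [0.02330422 0.         0.         0.         0.        ]
side [[0.969, -0.19, 0.157, 0.372], [-0.246, -0.75, 0.614, -0.636], [0.001, -0.634, -0.773, 0.818], [0.0, 0.0, 0.0, 1.0]] [[403.79271823219784, 0.0, 279.3294693868248], [0.0, 403.79271823219784, 204.37522721301661], [0.0, 0.0, 1.0]] [-0.08979392  0.          0.          0.          0.        ]
```

View pics/scene0.png

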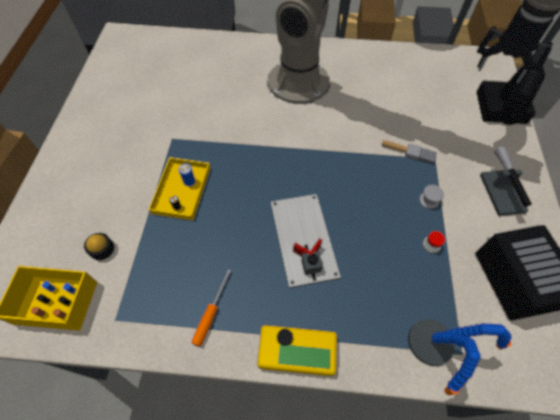

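View pics/side0.png

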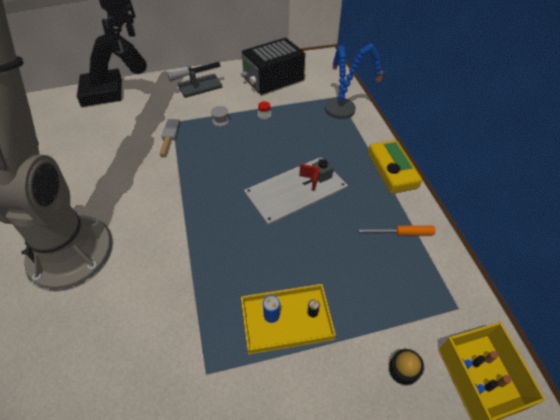

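Scene view: blue capacitor at about (187,175) in the tray (yellow, corners about (172,160) to (151,215)), spare at (175,202), plate corners about (273,197), (317,194), (338,276), (290,285) with the red V at about (308,248). The side view agrees: capacitor (272,308), V (312,175).

```bash
cat > h.py <<'E'
import cv2,numpy as np
from scipy.spatial.transform import Rotation as R
def ray(c,uv):
    p=cv2.undistortPoints(np.array(uv,float).reshape(-1,1,2),c["mtx"],c["dist"]).reshape(-1,2)
    d=np.c_[p,np.ones(len(p))]@c["pose"][:3,:3].T
    return c["pose"][:3,3],d
def onz(c,uv,z):
    o,d=ray(c,uv); return o+d*((z-o[2])/d[:,2])[:,None]
def blob(m,near=None):
    n,l,s,ce=cv2.connectedComponentsWithStats(m.astype(np.uint8))
    k=1+np.argmax(s[1:,4]) if near is None else 1+np.argmin(np.hypot(*(ce[1:]-near).T)+1e3*(s[1:,4]<25))
    return l==k,ce[k],s[k]
def hsv(c): return cv2.cvtColor(c["color"],cv2.COLOR_BGR2HSV).astype(int)
E
python3 - <<'E'
from h import *
for n,cap,tr,pl,rd in(("scene",(187,175),(180,190),(300,220),(308,248)),("side",(272,310),(288,318),(285,195),(312,175))):
    c=dict(np.load(f"pics/{n}0.npz"));H=hsv(c);h,s,v=H[...,0],H[...,1],H[...,2]
    b,ce,st=blob((h>100)&(h<130)&(s>150)&(v>60),cap);print(n,"blue",ce,st,onz(c,[ce],.034).round(4))
    y,ce,st=blob((h>20)&(h<35)&(s>130),tr);bx=cv2.boxPoints(cv2.minAreaRect(cv2.findNonZero(y.astype(np.uint8))));p=onz(c,bx,.02);print("tray",ce,st[4],p.round(3).tolist(),p.mean(0).round(3))
    m,ce,st=blob((s<50)&(v>120),pl)
    hull=cv2.convexHull(cv2.findNonZero(m.astype(np.uint8)));P=onz(c,hull.reshape(-1,2),.01)
    r=cv2.minAreaRect((P[:,:2]*1000).astype(np.float32));print("plate",ce,st,r,cv2.boxPoints(r).round(1).tolist())
    m,ce,st=blob(((h<8)|(h>172))&(s>150)&(v>80),rd);print("red",ce,st,onz(c,[ce],.035).round(3))
E
```

```text
scene blue [188.22340426 178.4893617 ] [182 172  12  13  94] [[ 0.4562 -0.2756  0.034 ]]
tray [179.25569177 189.85070053] 2284 [[0.564, -0.365, 0.02], [0.351, -0.363, 0.02], [0.39, -0.226, 0.02], [0.595, -0.24, 0.02]] [ 0.475 -0.298  0.02 ]
plate [302.56716834 236.36426979] [ 271  194   70   93 3588] ((593.244140625, 54.540714263916016), (251.28611755371094, 132.14395141601562), 16.465518951416016) [[454.0, 82.30000305175781], [491.5, -44.400001525878906], [732.5, 26.799999237060547], [695.0, 153.5]]
red [308.30708661 248.09448819] [295 240  26  15 127] [[0.637 0.069 0.035]]
side blue [271.42553191 314.58865248] [264 307  15  15 141] [[ 0.4433 -0.2945  0.034 ]]
tray [287.15019402 319.83291486] 4381 [[0.385, -0.231, 0.02], [0.581, -0.243, 0.02], [0.559, -0.373, 0.02], [0.38, -0.358, 0.02]] [ 0.476 -0.301  0.02 ]
plate [288.89220183 193.26299694] [ 245  167  102   56 2616] ((593.5582885742188, 51.717247009277344), (247.94639587402344, 128.9509735107422), 16.448509216308594) [[456.3999938964844, 78.5], [492.8999938964844, -45.20000076293945], [730.7000122070312, 25.0], [694.2000122070312, 148.6999969482422]]
red [311.73722628 171.59124088] [300 164  19  20 137] [[0.644 0.075 0.035]]
```

```bash
cat >> h.py <<'E'
PSI=0.287; C0=np.array([.593,.053])
def tgt(yaw):  # tool z down, tool y at world angle yaw+90deg
    c,s=np.cos(yaw),np.sin(yaw); y=np.array([-s,c,0]); z=np.array([0,0,-1.]); return R.from_matrix(np.c_[np.cross(y,z),y,z])
def togo(st,pos,yaw):
    r=R.from_rotvec(st["orientation"]); t=tgt(yaw)
    if (r.inv()*t).magnitude()>np.pi/2: t=tgt(yaw+np.pi)
    d=np.array(pos)-st["tcp_pos"]
    print("turn",(r.inv()*t).as_rotvec().round(3),"shift now-axes cm",(r.inv().apply(d)*100).round(2),"shift after-turn cm",(t.inv().apply(d)*100).round(2))
def plate(p): 
    c,s=np.cos(PSI),np.sin(PSI); d=np.array(p[:2])-C0; return np.array([c*d[0]+s*d[1],-s*d[0]+c*d[1]])
def world(x,y): 
    c,s=np.cos(PSI),np.sin(PSI); return C0+[c*x-s*y,s*x+c*y]
E
python3 - <<'E'
from h import *
from plant import ctrl
s=ctrl.get_state();print(R.from_rotvec(s["orientation"]).as_matrix().round(3))
for p in((.46,.12,.23),(.40,-.278,.20)): togo(s,p,PSI)
E
```

```text
[[-0.924  0.382 -0.001]
 [ 0.382  0.924 -0.002]
 [-0.    -0.002 -1.   ]]
turn [-0.002 -0.001 -0.679] shift now-axes cm [-37.93 -26.28   0.09] shift after-turn cm [-1.303e+01 -4.427e+01  3.000e-02]
turn [-0.002 -0.001 -0.679] shift now-axes cm [-47.58 -65.35   3.17] shift after-turn cm [  3.99 -80.75   3.03]
```

>>> jog_arm:
  increments:
    - [0, 0, 0, -4.2, -2.9, 0, -1]
    - [0, 0, 0, -4.2, -2.9, 0, -1]
    - [0, 0, 0, -4.2, -2.9, 0, -1]
    - [0, 0, 0, -4.2, -2.9, 0, -1]
    - [0, 0, 0, -4.2, -2.9, 0, -1]
    - [0, 0, 0, -4.2, -2.9, 0, -1]
    - [0, 0, 0, -4.2, -2.9, 0, -1]
    - [0, 0, 0, -4.2, -2.9, 0, -1]
    - [0, 0, 0, -4.2, -2.9, 0, -1]
    - [0, 0, 0, 0, 0, 0, -1]
  squeeze: 20

```text
time_s: 1.35
tcp_pos: [0.4615, 0.1173, 0.2311]
orientation: [0.627, 3.077, -0.004]
force: [0.3, 1.0, 0.8]
width: 0.0855
gripper_force: 0.0
```

>>> jog_arm:
  increments:
    - [0, 0, -0.17, 0, 0, 0, -1]
    - [0, 0, -0.17, 0, 0, 0, -1]
    - [0, 0, -0.17, 0, 0, 0, -1]
    - [0, 0, -0.17, 0, 0, 0, -1]
    - [0, 0, 0, 2.8, -5.3, 0.6, -1]
    - [0, 0, 0, 2.8, -5.3, 0.6, -1]
    - [0, 0, 0, 2.8, -5.3, 0.6, -1]
    - [0, 0, 0, 2.8, -5.3, 0.6, -1]
    - [0, 0, 0, 2.8, -5.3, 0.6, -1]
    - [0, 0, 0, 0, 0, 0, -1]

```text
time_s: 2.6
tcp_pos: [0.3985, -0.1755, 0.201]
orientation: [0.435, -3.11, 0.002]
force: [0.7, 1.1, -0.9]
width: 0.0853
gripper_force: 0.0
```

```bash
python3 - <<'E'
from h import *
from plant import ctrl
s=ctrl.get_state();print(s["time_s"],s["tcp_pos"])
togo(s,(.40,-.278,.20),PSI)
togo(s,(.443,-.278,.20),PSI)
E
```

```text
2.6 [ 0.39851647 -0.1754746   0.20099376]
turn [-0.001 -0.002 -0.009] shift now-axes cm [ 2.67 -9.9   0.12] shift after-turn cm [ 2.76 -9.88  0.1 ]
turn [-0.001 -0.002 -0.009] shift now-axes cm [ -1.46 -11.08   0.11] shift after-turn cm [ -1.36 -11.09   0.1 ]
```

>>> jog_arm:
  increments:
    - [0, 0, 0, -0.5, -3.7, 0, -1]
    - [0, 0, 0, -0.5, -3.7, 0, -1]
    - [0, 0, 0, -0.5, -3.7, 0, -1]
    - [0, 0, -0.009, 0, 0, 0, -1]
    - [0, 0, 0, 0, 0, 0, -1]
    - [0, 0, 0, 0, 0, 0, -1]
    - [0, 0, 0, 0, 0, 0, -1]
    - [0, 0, 0, 0, 0, 0, -1]
    - [0, 0, 0, 0, 0, 0, -1]
    - [0, 0, 0, 0, 0, 0, -1]

```text
time_s: 3.85
tcp_pos: [0.4467, -0.2732, 0.2013]
orientation: [-0.465, 3.107, 0.0]
force: [0.3, -0.4, -0.8]
width: 0.085
gripper_force: 0.0
```

```bash
python3 - <<'E'
from h import *
from plant import ctrl
c=ctrl.capture("wrist");np.savez("pics/w1.npz",**c);cv2.imwrite("pics/w1.png",c["color"]);print(c["pose"].round(3).tolist())
s=ctrl.get_state();print(s["tcp_pos"])
E
```

```text
[[-0.292, 0.913, 0.285, 0.373], [0.956, 0.279, 0.087, -0.296], [-0.001, 0.298, -0.955, 0.343], [0.0, 0.0, 0.0, 1.0]]
[ 0.44676777 -0.27322834  0.20129774]
```

View pics/w1.png

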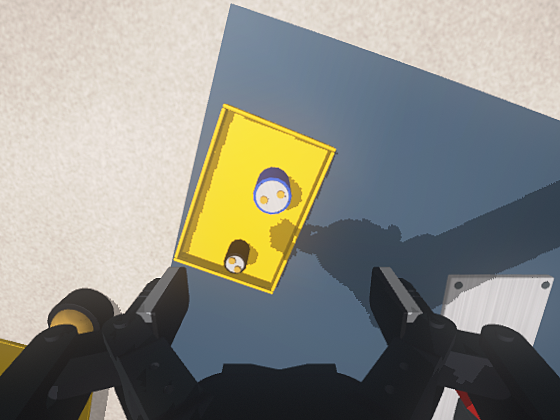

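Wrist view: the capacitor's top disc (blue rim, brass terminals) is centred near (272,197), and the spare is at (236,262).

```bash
python3 - <<'E'
from h import *
from plant import ctrl
c=dict(np.load("pics/w1.npz"));H=hsv(c);h,s,v=[H[...,i] for i in range(3)]
m,ce,st=blob(((h>100)&(h<130)&(s>120)),(272,190))
# white top disc
t,ce2,st2=blob((s<70)&(v>150),(272,197));print(ce,st,ce2,st2)
ms=(t).astype(np.uint8);(u,w),r=cv2.minEnclosingCircle(cv2.findNonZero(ms));print(u,w,r)
p=onz(c,[(u,w),(270,197)],.064);print(p)
st=ctrl.get_state();q=p[0]
togo(st,(q[0],q[1],.10),PSI)
E
```

```text
[271.93582888 192.23529412] [254 178  37  36 187] [271.78082192 195.85616438] [256 180  33  33 730]
271.78070068359375 196.07894897460938 16.38852882385254
[[ 0.44503004 -0.28145249  0.064     ]
 [ 0.44634499 -0.28276646  0.064     ]]
turn [-0.    0.    0.01] shift now-axes cm [ 0.41 -0.74 10.13] shift after-turn cm [ 0.4  -0.74 10.13]
```

>>> jog_arm:
  increments:
    - [0, 0, 0, 0.2, -0.37, 2, -1]
    - [0, 0, 0, 0.2, -0.37, 3, -1]
    - [0, 0, 0, 0, 0, 3, -1]
    - [0, 0, 0, 0, 0, 3, -1]
    - [0, 0, 0, 0, 0, 2.7, -1]
    - [0, 0, 0, 0, 0, 1.5, -1]
    - [0, 0, 0, 0, 0, 0.5, -1]
    - [0, 0, 0, 0, 0, 0, -1]
    - [0, 0, 0, 0, 0, 0, 0]
    - [0, 0, 0, 0, 0, 0, 0]

```text
time_s: 5.15
tcp_pos: [0.4457, -0.2818, 0.0451]
orientation: [-0.465, 3.105, -0.001]
force: [-0.2, 0.5, -0.4]
width: 0.0515
gripper_force: 0.0
```

```bash
python3 - <<'E'
from h import *
from plant import ctrl
c=ctrl.capture("wrist");cv2.imwrite("pics/w2.png",c["color"])
s=ctrl.get_state();togo(s,(.445,-.2815,.044),PSI)
E
```

```text
turn [-0.001  0.001  0.01 ] shift now-axes cm [0.05 0.04 0.1 ] shift after-turn cm [0.05 0.04 0.1 ]
```

View pics/w2.png

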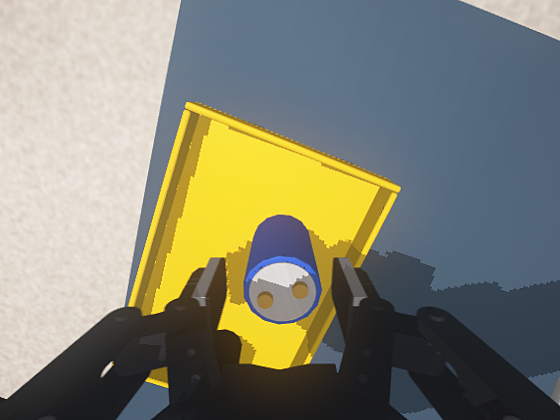

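Wrist view: the capacitor (top at (283,291)) stands between the pads (about x=220 and x=340). Closing on it.

>>> jog_arm:
  increments:
    - [0, 0, 0, 0, 0, 0, 0.5]
    - [0, 0, 0, 0, 0, 0, 0.5]
    - [0, 0, 0, 0, 0, 0, 1]
    - [0, 0, 0, 0, 0, 0, 1]
    - [0, 0, 0, 0, 0, 0, 1]
    - [0, 0, 0, 0, 0, 0, 1]
    - [0, 0, 0, 0, 0, 0, 1]
    - [0, 0, 0, 0, 0, 0, 1]
    - [0, 0, 0, 0, 0, 0, 1]
    - [0, 0, 0, 0, 0, 0, 1]
  squeeze: 25

```text
time_s: 6.45
tcp_pos: [0.4455, -0.2816, 0.0449]
orientation: [-0.465, 3.106, -0.0]
force: [0.0, 1.2, 6.1]
width: 0.035
gripper_force: 25.3
```

>>> jog_arm:
  increments:
    - [0, 0, 0, 0, 0, -0.5, 1]
    - [0, 0, 0, 0, 0, -1.5, 1]
    - [0, 0, 0, 0, 0, -2, 1]
    - [0, 0, 0, 0, 0, -2.5, 1]
    - [0, 0, 0, 0, 0, -2.5, 1]
    - [0, 0, 0, 0, 0, -2, 1]
    - [0, 0, 0, 0, 0, -1, 1]
    - [0, 0, 0, 0, 0, 0, 1]
    - [0, 0, 0, 0, 0, 0, 1]
    - [0, 0, 0, 0, 0, 0, 1]

```text
time_s: 7.7
tcp_pos: [0.4446, -0.2811, 0.1634]
orientation: [0.465, -3.105, -0.002]
force: [-0.0, -0.9, -0.2]
width: 0.0351
gripper_force: 25.1
```

```bash
python3 - <<'E'
from h import *
from plant import ctrl
s=ctrl.get_state();print(s["tcp_pos"],s["force"],s["gripper_force"])
w=world(-.055,0);print(w,world(.015,0));togo(s,(*w,.157),PSI)
E
```

```text
[ 0.44455868 -0.28105679  0.16336183] [-0.04912273 -0.89268064 -0.19523111] 25.085923075675964
[0.54024964 0.03743081] [0.60738646 0.05724614]
turn [ 0.001 -0.001  0.01 ] shift now-axes cm [-18.48  27.65   0.65] shift after-turn cm [-18.19  27.84   0.64]
```

>>> jog_arm:
  increments:
    - [0, 0, 0, -1, 2, 0, 1]
    - [0, 0, 0, -2.5, 3.7, 0, 1]
    - [0, 0, 0, -2.5, 3.7, 0, 1]
    - [0, 0, 0, -2.5, 3.7, 0, 1]
    - [0, 0, 0, -2.5, 3.7, 0, 1]
    - [0, 0, 0, -2.5, 3.7, 0, 1]
    - [0, 0, 0, -2.5, 3.7, 0, 1]
    - [0, 0, 0, -2.5, 3.45, 0, 1]
    - [0, 0, 0.01, 0, 0, 0, 1]
    - [0, 0, 0, 0, 0, 0, 1]

```text
time_s: 8.95
tcp_pos: [0.5405, 0.0362, 0.1637]
orientation: [0.449, -3.108, 0.002]
force: [1.0, -0.6, -1.3]
width: 0.0348
gripper_force: 25.1
```

```bash
python3 - <<'E'
from h import *
from plant import ctrl
s=ctrl.get_state();print(s["tcp_pos"],plate(s["tcp_pos"]))
w=world(-.055,0);togo(s,(*w,.157),PSI)
c=ctrl.capture("wrist");np.savez("pics/w3.npz",**c);cv2.imwrite("pics/w3.png",c["color"])
E
```

```text
[0.54051854 0.03616209 0.16370797] [-0.05510125 -0.00129294]
turn [-0.001 -0.002 -0.   ] shift now-axes cm [-0.01  0.13  0.67] shift after-turn cm [-0.01  0.13  0.67]
```

View pics/w3.png

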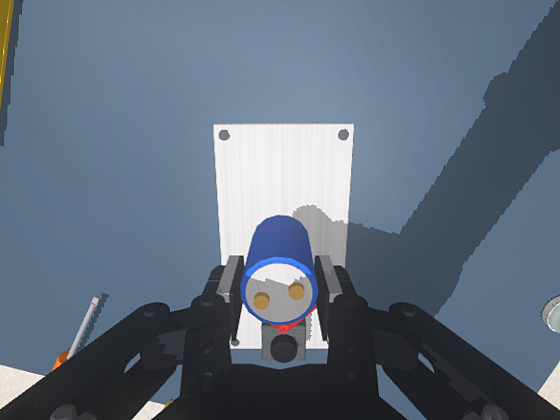

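Wrist view: capacitor held upright, plate square to the gripper, near-edge corners (213,125) and (354,124), V and knob (285,348) ahead of the capacitor. I'll use this to check the plate's centreline.

```bash
python3 - <<'E'
from h import *
from plant import ctrl
c=dict(np.load("pics/w3.npz"))
for n,uv,z in(("corn",[(213,125),(354,124)],.01),("holes",[(223.5,135),(343.5,134.5)],.01),("knob",[(285,348)],.063),("cap(top)",[(280,292)],.177-.045+.06-.059)):
    p=onz(c,uv,z); print(n,[plate(q).round(4).tolist() for q in p])
P=[plate(q) for q in onz(c,[(213,125),(354,124)],.01)];print(np.mean(P,0))
s=dict(np.load("pics/scene0.npz"));H=hsv(s);h,S,v=[H[...,i] for i in range(3)]
m,ce,st=blob(((h<8)|(h>172))&(S>150)&(v>80),(308,248));im=cv2.resize(s["color"][180:300,250:360],None,fx=5,fy=5,interpolation=cv2.INTER_CUBIC);cv2.imwrite("pics/s_crop.png",im)
E
```

```text
corn [[-0.1221, -0.0624], [-0.1229, 0.0661]]
holes [[-0.1132, -0.0532], [-0.1136, 0.057]]
knob [[0.0785, 0.0034]]
cap(top) [[-0.025, -0.0015]]
[-0.12252111  0.00185742]
```

View pics/s_crop.png

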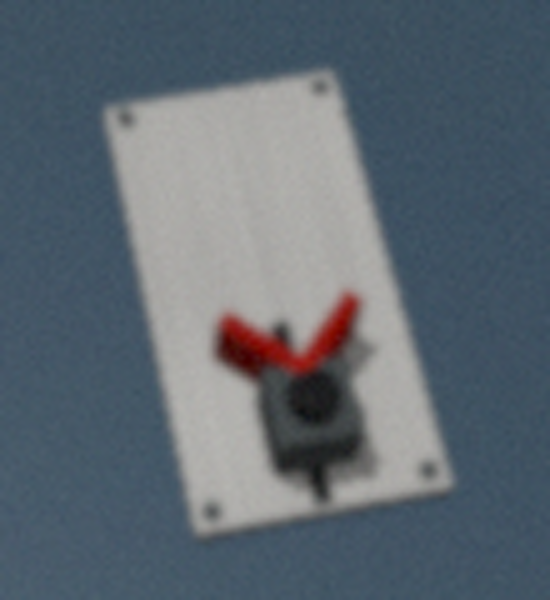

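Scene crop: the V's upper tips are at crop (230,320) and (352,297), apex at (302,362), i.e. full-image (296,244), (320.4,239.4), (310.4,252.4).

```bash
python3 - <<'E'
from h import *
from plant import ctrl
c=dict(np.load("pics/scene0.npz"))
print("V",[plate(q).round(4).tolist() for q in onz(c,[(296,244),(320.4,239.4),(310.4,252.4)],.05)])
c=dict(np.load("pics/w3.npz"));s=ctrl.get_state()
print("cap",plate(onz(c,[(280,292)],s["tcp_pos"][2]+.0195)[0]),"tcp",plate(s["tcp_pos"]))
E
```

```text
V [[0.0363, -0.0273], [0.0354, 0.035], [0.0651, 0.0024]]
cap [-0.05618345 -0.00159174] tcp [-0.05533903 -0.00212058]
```

>>> jog_arm:
  increments:
    - [0, 0, 0, 0, 0.22, 1, 1]
    - [0, 0, 0, 0, 0.22, 2, 1]
    - [0, 0, 0, 0, 0, 2.5, 1]
    - [0, 0, 0, 0, 0, 2.5, 1]
    - [0, 0, 0, 0, 0, 1.5, 1]
    - [0, 0, 0, 0, 0, 1, 1]
    - [0, 0, 0, 0, 0, 0.4, 1]
    - [0, 0, 0, 0, 0, 0.1, 1]
    - [0, 0, 0, 0, 0, 0, 1]
    - [0, 0, 0, 0, 0, 0, 1]

```text
time_s: 10.25
tcp_pos: [0.5402, 0.0414, 0.0548]
orientation: [-0.45, 3.108, 0.0]
force: [-0.9, -0.4, -0.8]
width: 0.0352
gripper_force: 25.2
```

```bash
cat > st.py <<'E'
from h import *
from plant import ctrl
s=ctrl.get_state();c,n=np.cos(PSI),np.sin(PSI);f=s["force"]
print(round(s["time_s"],2),"plate",(plate(s["tcp_pos"])*1000).round(2),"z",round(s["tcp_pos"][2]*1000,2),"F plate",np.round([c*f[0]+n*f[1],-n*f[0]+c*f[1],f[2]],2),"M",np.round(s["torque"],2),"rot",R.from_rotvec(s["orientation"]).as_matrix()[:,2].round(3),"grip",s["gripper_force"])
togo(s,s["tcp_pos"],PSI)
E
python3 st.py
```

```text
10.25 plate [-53.9   3.8] z 54.84 F plate [-0.96 -0.1  -0.76] M [ 0.05 -0.01  0.02] rot [ 0.001  0.    -1.   ] grip 25.17096519470215
turn [-0.     0.001  0.   ] shift now-axes cm [0. 0. 0.] shift after-turn cm [0. 0. 0.]
```

>>> jog_arm:
  increments:
    - [0, 0, 0, 0, 0, 0.1, 1]
    - [0, 0, 0, 0, 0, 0.1, 1]
    - [0, 0, 0, 0, 0, 0.05, 1]
    - [0, 0, 0, 0, 0, 0.05, 1]
    - [0, 0, 0, 0, 0, 0, 1]
    - [0, 0, 0, 0, 0, 0, 1]
    - [0, 0, 0, 0, 0, 0, 1]
    - [0, 0, 0, 0, 0, 0, 1]
    - [0, 0, 0, 0, 0, 0, 1]
    - [0, 0, 0, 0, 0, 0, 1]

```text
time_s: 11.5
tcp_pos: [0.5398, 0.0413, 0.0513]
orientation: [-0.45, 3.109, 0.0]
force: [-0.5, 0.1, -0.2]
width: 0.0351
gripper_force: 25.2
```

```bash
python3 st.py; python3 -c "
from h import *
from plant import ctrl
c=ctrl.capture('side');cv2.imwrite('pics/side1.png',cv2.resize(c['color'][120:260,210:390],None,fx=4,fy=4,interpolation=cv2.INTER_CUBIC))
"; python3 st.py|head -1
```

```text
11.5 plate [-54.37   3.88] z 51.31 F plate [-0.49  0.24 -0.16] M [-0.03 -0.03  0.  ] rot [ 0.  0. -1.] grip 25.170536935329437
turn [0. 0. 0.] shift now-axes cm [0. 0. 0.] shift after-turn cm [0. 0. 0.]
11.55 plate [-54.38   3.87] z 51.3 F plate [-0.29 -0.55 -0.15] M [-0.01 -0.03 -0.01] rot [-0.  0. -1.] grip 25.17048865556717
```

View pics/side1.png

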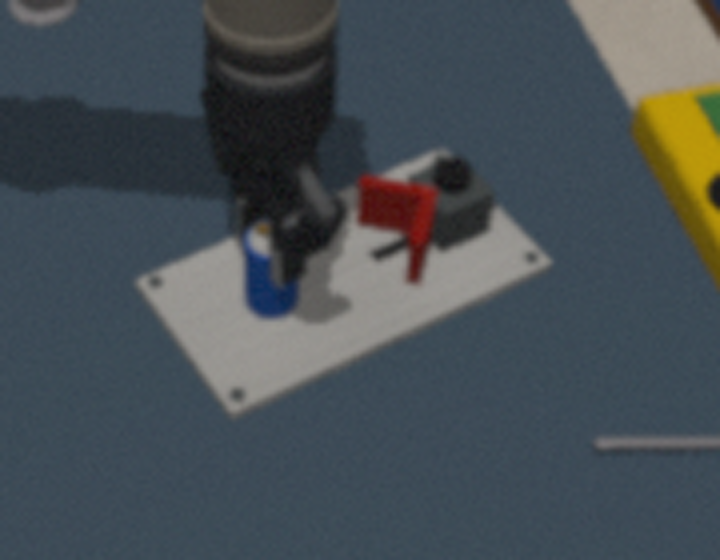

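Side view: capacitor held upright just above the plate at about (272,270) in the crop, on the V's axis. The V tips are ahead at (365,200) and (415,280).

>>> jog_arm:
  increments:
    - [0, 0, 0, -0.5, -0.04, 0, 1]
    - [0, 0, 0, -1.2, -0.04, 0, 1]
    - [0, 0, 0, -1.5, 0, 0, 1]
    - [0, 0, 0, -1.5, 0, 0, 1]
    - [0, 0, 0, -1.3, 0, 0, 1]
    - [0, 0, 0, -1, 0, 0, 1]
    - [0, 0, 0, -0.5, 0, 0, 1]
    - [0, 0, 0, 0, 0, 0, 1]
    - [0, 0, 0, 0, 0, 0, 1]
    - [0, 0, 0, 0, 0, 0, 1]

```text
time_s: 12.8
tcp_pos: [0.6116, 0.0616, 0.0514]
orientation: [0.449, -3.109, -0.0]
force: [0.0, -0.7, -1.2]
width: 0.0353
gripper_force: 25.2
```

```bash
python3 st.py; python3 -c "
from h import *
from plant import ctrl
c=ctrl.capture('scene');cv2.imwrite('pics/sc2.png',cv2.resize(c['color'][180:300,240:370],None,fx=5,fy=5,interpolation=cv2.INTER_CUBIC))
"
```

```text
12.8 plate [20.24  3.  ] z 51.37 F plate [-0.16 -0.73 -1.23] M [ 0.06 -0.03  0.05] rot [-0.  0. -1.] grip 25.17089009284973
turn [ 0. -0. -0.] shift now-axes cm [0. 0. 0.] shift after-turn cm [0. 0. 0.]
```

View pics/sc2.png

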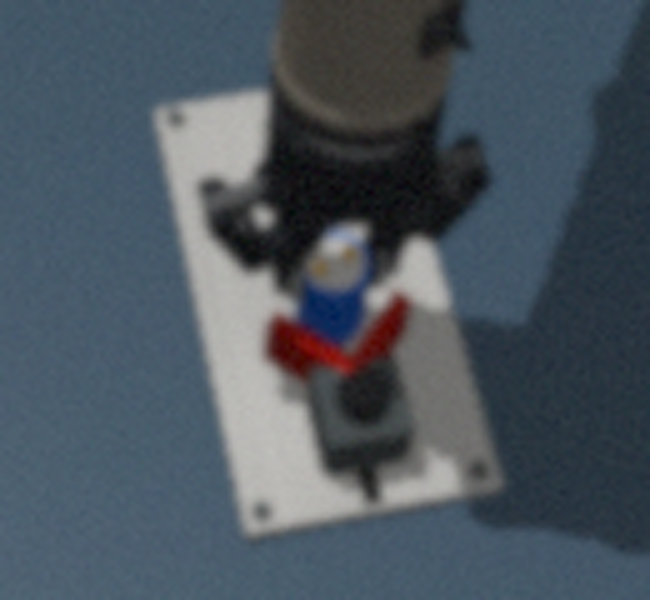

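Scene view: the capacitor is centred between the V's tips, not yet touching. Approaching in small steps.

>>> jog_arm:
  increments:
    - [0, 0, 0, -0.2, 0, 0, 1]
    - [0, 0, 0, -0.2, 0, 0, 1]
    - [0, 0, 0, -0.2, 0, 0, 1]
    - [0, 0, 0, -0.2, 0, 0, 1]
    - [0, 0, 0, -0.2, 0, 0, 1]
    - [0, 0, 0, -0.1, 0, 0, 1]
    - [0, 0, 0, 0, 0, 0, 1]
    - [0, 0, 0, 0, 0, 0, 1]
    - [0, 0, 0, 0, 0, 0, 1]
    - [0, 0, 0, 0, 0, 0, 1]

```text
time_s: 14.1
tcp_pos: [0.6224, 0.0649, 0.0513]
orientation: [0.45, -3.109, -0.0]
force: [0.7, 0.1, -1.2]
width: 0.0349
gripper_force: 25.2
```

```bash
python3 st.py
```

```text
14.1 plate [31.57  3.08] z 51.33 F plate [ 0.66 -0.1  -1.22] M [ 0.03 -0.05  0.02] rot [-0.  0. -1.] grip 25.171117186546326
turn [ 0. -0.  0.] shift now-axes cm [0. 0. 0.] shift after-turn cm [0. 0. 0.]
```

>>> jog_arm:
  increments:
    - [0, 0, 0, -0.05, 0, 0, 1]
    - [0, 0, 0, -0.05, 0, 0, 1]
    - [0, 0, 0, -0.05, 0, 0, 1]
    - [0, 0, 0, -0.05, 0, 0, 1]
    - [0, 0, 0, 0, 0, 0, 1]
    - [0, 0, 0, 0, 0, 0, 1]
    - [0, 0, 0, 0, 0, 0, 1]
    - [0, 0, 0, 0, 0, 0, 1]
    - [0, 0, 0, 0, 0, 0, 1]
    - [0, 0, 0, 0, 0, 0, 1]

```text
time_s: 15.35
tcp_pos: [0.6244, 0.0655, 0.0513]
orientation: [-0.45, 3.109, 0.0]
force: [-0.4, 0.3, -1.2]
width: 0.0348
gripper_force: 25.2
```

```bash
python3 st.py
```

```text
15.35 plate [33.64  3.09] z 51.31 F plate [-0.33  0.38 -1.19] M [-0.02  0.   -0.01] rot [ 0.  0. -1.] grip 25.171186923980713
turn [0. 0. 0.] shift now-axes cm [0. 0. 0.] shift after-turn cm [0. 0. 0.]
```

>>> jog_arm:
  increments:
    - [0, 0, 0, -0.05, 0, 0, 1]
    - [0, 0, 0, -0.05, 0, 0, 1]
    - [0, 0, 0, -0.05, 0, 0, 1]
    - [0, 0, 0, 0, 0, 0, 1]
    - [0, 0, 0, 0, 0, 0, 1]
    - [0, 0, 0, 0, 0, 0, 1]
    - [0, 0, 0, 0, 0, 0, 1]
    - [0, 0, 0, 0, 0, 0, 1]
    - [0, 0, 0, 0, 0, 0, 1]
    - [0, 0, 0, 0, 0, 0, 1]

```text
time_s: 16.6
tcp_pos: [0.6257, 0.0656, 0.0513]
orientation: [0.449, -3.109, 0.001]
force: [-0.7, -1.3, -1.2]
width: 0.0353
gripper_force: 25.1
```

```bash
python3 st.py
```

```text
16.6 plate [34.95  2.81] z 51.26 F plate [-1.05 -1.01 -1.18] M [-0.49  0.32  0.06] rot [-0. -0. -1.] grip 25.13609915971756
turn [-0. -0.  0.] shift now-axes cm [0. 0. 0.] shift after-turn cm [0. 0. 0.]
```

Contact on the +y face only: the moments indicate a push toward -x and -y. Easing toward -y.

>>> jog_arm:
  increments:
    - [0, 0, 0, 0, -0.03, 0, 1]
    - [0, 0, 0, 0, -0.03, 0, 1]
    - [0, 0, 0, 0, -0.03, 0, 1]
    - [0, 0, 0, 0, 0, 0, 1]
    - [0, 0, 0, 0, 0, 0, 1]
    - [0, 0, 0, 0, 0, 0, 1]
    - [0, 0, 0, 0, 0, 0, 1]
    - [0, 0, 0, 0, 0, 0, 1]
    - [0, 0, 0, 0, 0, 0, 1]
    - [0, 0, 0, 0, 0, 0, 1]

```text
time_s: 17.85
tcp_pos: [0.6261, 0.0653, 0.0513]
orientation: [-0.45, 3.109, 0.0]
force: [-1.8, -0.6, -1.5]
width: 0.035
gripper_force: 25.2
```

```bash
sed -i 's/^togo.*/t=s["torque"];print("M plate",np.round([c*t[0]+n*t[1],-n*t[0]+c*t[1]],2))/' st.py; python3 st.py
```

```text
17.85 plate [35.2   2.41] z 51.31 F plate [-1.87 -0.08 -1.45] M [-0.11  0.3   0.01] rot [ 0.  0. -1.] grip 25.159098207950592
M plate [-0.02  0.32]
```

>>> jog_arm:
  increments:
    - [0, 0, 0, -0.05, 0, 0, 1]
    - [0, 0, 0, -0.05, 0, 0, 1]
    - [0, 0, 0, 0, 0, 0, 1]
    - [0, 0, 0, 0, 0, 0, 1]
    - [0, 0, 0, 0, 0, 0, 1]
    - [0, 0, 0, 0, 0, 0, 1]
    - [0, 0, 0, 0, 0, 0, 1]
    - [0, 0, 0, 0, 0, 0, 1]
    - [0, 0, 0, 0, 0, 0, 1]
    - [0, 0, 0, 0, 0, 0, 1]

```text
time_s: 19.1
tcp_pos: [0.6263, 0.0653, 0.0512]
orientation: [0.449, -3.108, -0.001]
force: [-5.1, -0.6, 1.9]
width: 0.0351
gripper_force: 25.4
```

```bash
python3 st.py
```

```text
19.1 plate [35.39  2.42] z 51.22 F plate [-5.05  0.84  1.9 ] M [-0.16  1.18 -0.05] rot [-0.002  0.    -1.   ] grip 25.3740593791008
M plate [0.18 1.17]
```

Force is now almost purely along -x at 5 N, which one face alone cannot give at friction 0.6, so both faces are in contact. I'll hold, ease slightly, lower to the plate and release.

>>> jog_arm:
  increments:
    - [0, 0, 0, -0.03, 0, 0, 1]
    - [0, 0, 0, 0, 0, 0, 1]
    - [0, 0, 0, 0, 0, 0, 1]
    - [0, 0, 0, 0, 0, 0, 1]
    - [0, 0, 0, 0.03, 0, 0, 1]
    - [0, 0, 0, 0.05, 0, 0, 1]
    - [0, 0, 0, 0, 0, 0.03, 1]
    - [0, 0, 0, 0, 0, 0.02, 1]
    - [0, 0, 0, 0, 0, 0, 1]
    - [0, 0, 0, 0, 0, 0, 1]

```text
time_s: 20.35
tcp_pos: [0.6263, 0.0653, 0.0511]
orientation: [0.45, -3.109, -0.001]
force: [-6.2, 0.2, 3.5]
width: 0.0345
gripper_force: 25.5
```

```bash
python3 st.py
```

```text
20.35 plate [35.39  2.38] z 51.1 F plate [-5.92  1.95  3.53] M [-0.09  1.26 -0.02] rot [-0.001  0.    -1.   ] grip 25.506836771965027
M plate [0.27 1.24]
```

>>> jog_arm:
  increments:
    - [0, 0, 0, 0, 0, 0, 0.1]
    - [0, 0, 0, 0, 0, 0, 0.05]
    - [0, 0, 0, 0, 0, 0, 0]
    - [0, 0, 0, 0, 0, 0, -0.2]
    - [0, 0, 0, 0, 0, 0, -0.5]
    - [0, 0, 0, 0, 0, 0, -0.5]
    - [0, 0, 0, 0, 0, 0, -0.5]
    - [0, 0, 0, 0, 0, 0, -0.5]
    - [0, 0, 0, 0, 0, 0, -0.5]
    - [0, 0, 0, 0, 0, 0, -0.5]

```text
time_s: 21.6
tcp_pos: [0.6266, 0.0652, 0.0508]
orientation: [0.45, -3.109, -0.0]
force: [0.0, 0.4, 0.2]
width: 0.064
gripper_force: 0.0
```

```bash
python3 st.py; python3 -c "
from h import *
from plant import ctrl
c=ctrl.capture('wrist');np.savez('pics/w4.npz',**c);cv2.imwrite('pics/w4.png',c['color'])"
```

```text
21.6 plate [35.64  2.18] z 50.79 F plate [0.13 0.37 0.18] M [-0.07  0.01 -0.03] rot [-0.  0. -1.] grip 0.0
M plate [-0.06  0.03]
```

View pics/w4.png

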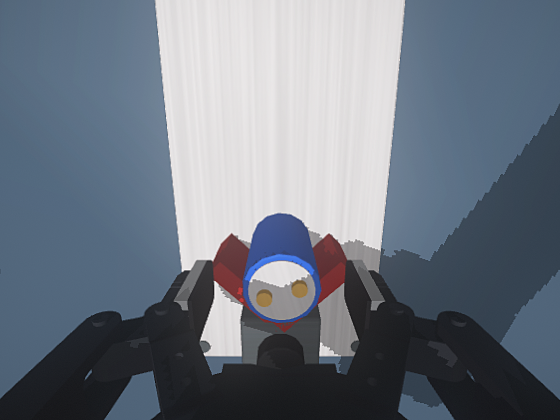

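Wrist view: released, with both pads clear. The capacitor (top at (282,289)) stands upright and centred between the red faces (230,265) and (333,265). Lifting away.

>>> jog_arm:
  increments:
    - [0, 0, 0, 0, 0, -0.5, -0.5]
    - [0, 0, 0, 0, 0, -1, -0.5]
    - [0, 0, 0, 0, 0, -2, -0.5]
    - [0, 0, 0, 0, 0, -3, -0.5]
    - [0, 0, 0, 0, 0, -3, -0.5]
    - [0, 0, 0, 3, 0, -2, -0.5]
    - [0, 0, 0, 5, 0, 0, -0.5]
    - [0, 0, 0, 3, 0, 0, -0.5]
    - [0, 0, 0, 0, 0, 0, -0.5]
    - [0, 0, 0, 0, 0, 0, -0.5]

```text
time_s: 22.9
tcp_pos: [0.5221, 0.0345, 0.1667]
orientation: [-0.45, 3.107, 0.001]
force: [0.7, -0.5, -0.9]
width: 0.0637
gripper_force: 0.0
```

```bash
python3 st.py; python3 -c "
from h import *
from plant import ctrl
c=ctrl.capture('wrist');np.savez('pics/w5.npz',**c);a=c['color'][180:380,180:380]
d=ctrl.capture('scene')['color'][205:285,270:350]
cv2.imwrite('pics/f.png',np.hstack([cv2.resize(a,(400,400)),cv2.resize(d,(400,400),interpolation=cv2.INTER_CUBIC)]))"
```

```text
22.9 plate [-73.2    2.29] z 166.73 F plate [ 0.52 -0.63 -0.87] M [-0.05  0.01  0.01] rot [ 0.002  0.001 -1.   ] grip 0.0
M plate [-0.05  0.03]
```

View pics/f.png

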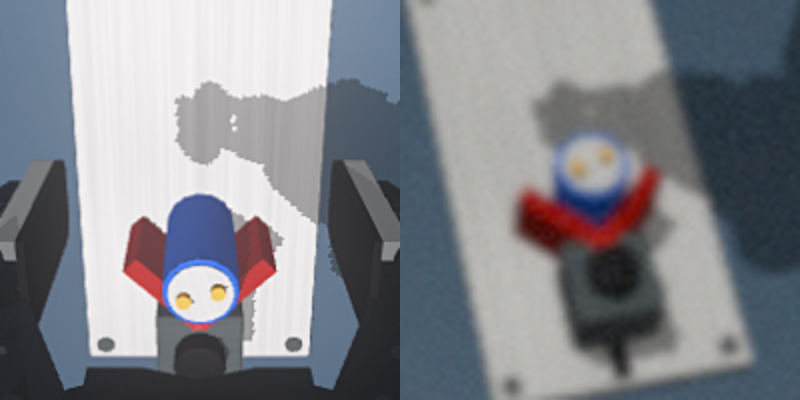

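Both views show the capacitor upright and centred in the V against both faces, with the gripper clear. Handing in.

```bash
python3 -c "
from plant import ctrl
print(ctrl.finish_job())"
```

```text
the job is handed in; nothing more can be done
None
```

The capacitor is standing on the plate, seated and centred in the V and released. It was pressed home at about 5–6 N, well under the stop's 14 N, and handed in at about 23 s; the hand-in gave no verdict.

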